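# Hang the board carrier on the programming station's two hooks

### The arm

A 7-joint arm with a two-finger parallel gripper is mounted at the origin on the work surface. World frame = base frame: x ahead of the robot, y to its left, z up, the work surface at z = 0. Lengths are in m, angles in rad, forces in N, time in s.
With the tool pointing down it reaches from about 0.4 to 0.85 m from the base axis. Payload 4.5 kg.
Tool frame: the origin (TCP) lies on the mounting face of the last link; the fingertips stand 166 mm ahead of it and the grasp point (between the pads) lies 147 mm ahead of it; z points along the fingers, y is the line along which they close (so a half turn about z gives the same grasp; the last joint's range is limited). The gripper opens to 88 mm and grips with 3 to 60 N. Pads are 18 mm wide; open, the fingers measure 123 mm over their backs; the gripper's body (75 mm by 187 mm) begins 45 mm behind the grasp point.
Start: joints at [-1.208, 0.689, -0.195, 1.565, 0.157, 0.902, -0.215], TCP at [0.202, 0.592, 0.405] pointing down, gripper open.
Joint ranges: [-3.01, 3.01], [-0.46, 2.08], [-1.47, 1.51], [0.13, 2.56], [-1, 4.14], [0.04, 2.09], [-2.66, 2.66]. Speed limits (rad/s): [2.57, 2.57, 3.14, 3.14, 3.14, 3.14, 3.14].

### API

Orientations are given as a unit quaternion [x, y, z, w].
In Python, from plant import r, snapshot gives the robot as it stands. The module is installed in compiled form; this text tells all that it offers.
- The arm moves only by the tool move_arm, never from a script. Its argument "rows" is a list of rows, each a list of 5 numbers: the shift along the tool's x, y, z in m, then the turn about the tool's z in rad, then the finger opening in m, from 0 to 0.0881. In form: [[dx, dy, dz, spin, claw], ...]. A call has 1 to 10 rows; each row shifts and turns the commanded pose from where the row before left it, along the tool's axes as they then stand; what a row does not reach is not made up. A row lasts 1/12 s, in which the tool goes at most 41.7 mm and 7.16 degrees, less where a joint would pass 70% of its speed; a pose out of reach is approached as far as the arm can. A call with a gripper value outside its range is refused whole. The fingers move at their own pace and stop on an object; "newtons" is the grip in N (left out, the last holds). Time passes only in rows, so rows that do not move let the fingers close. It gives the time, the measured TCP pose, the force, the opening and the grip force at its end, in the units of the state.
- r.get_state(): the state, without advancing time (a new reading comes with each control period).
- snapshot(name): name is "scene" or "side" or "wrist"; returns a dict with "color" (384x512x3 uint8, red, green, blue), "depth" (384x512 float32, m along the optical axis (not along the pixel's ray), 0 where there is no reading), "mtx" (3x3 intrinsics, pixels), "eye" and "orientation" of the camera in the world. Camera axes: x right, y up, looking along -z (the intrinsics and any distortion apply to the point x, -y, -z); pixel columns grow to the right and rows downward; lengths in m; the calibration is good to about 2 mm. A picture is of the moment at which its call begins.
- r.finish_job(): hands the job in; it is judged then, once.
The state is a dict: "clock": time; "q": joint angles; "qd": joint speeds; "joint_torque": joint torques, N m; "tool_pos": TCP position; "eef_rot": TCP orientation; "contact_force": force on the tool from outside, world axes, zero at the start; "moment": the same for the moment, N m; "opening": opening from 0.0 (shut) to 1.0 (fully open); "finger_force": force on a finger pad.
Only numpy, scipy, OpenCV 4.12 (cv2) and the standard library are available. Lean on these libraries where they do the work, as an engineer would, in place of code of your own. Each camera call takes 0.05 s, during which the arm holds its last target. There are 200 camera calls.

### The job

Pick up the board carrier lying on the bench by its handle and hang it on the two hooks of the sloping programming station, its top bar resting in both hooks and its back flat against the face. How high the hooks are set is not measured, so lower the carrier down the face gently until you feel both hooks take it, and let go only then: it must never drop or slide free, and the hooks must not be forced. Leave the blue bin, the bottle and the screwdriver where they are.

Things in the scene. Friction and masses are not known exactly. Their poses are not given: they have to be found in the camera images.
- carrier_grip (a point): Middle of the handle of the board carrier (loose plate, 0.36-0.6 kg, lying on the bench handle up, back 35 mm below this point). x towards the top bar, y along it, z out of the plate. Handle bar 14 (x) by 80 (y) by 14 (z), its underside 20 mm above the plate, a 12 mm square post at y = +34 and -34. Centre of mass close under it. Plate 8 thick, x -62 to +42, 150 wide, grey, small boards on it.
- carrier_bar (a point): Middle of the carrier's top bar (aluminium, 16 in x, 210 long in y, 8 thick in z), axes as carrier_grip; 48 mm towards x and 31 mm lower in z than carrier_grip. It stands 30 mm beyond the plate at each end; these ears rest in the hooks on their lower edge, 8 mm from this point towards -x. Plate and bar are smooth: unsupported on the face, the carrier slides down by its own weight.
- station: Programming station: fixed off-white wedge, 250 deep, 270 wide (y), 162 mm high; origin on its underside, 120 mm behind the front, low front towards its -x, z up. Its sloping face rises at 30 degrees from the horizontal.
- face: The station's smooth sloping face, 270 wide, 255 mm long. Origin: middle of its lower front edge, 35 mm above the bench. x straight up the slope, y across, z out of the face. Two steel hooks stand in it at y = -88 and +88 mm, both at the same x, clamped somewhere from x = 155 to 195 mm (stem's middle); this setting is not measured. The plate passes between them with 9 mm to spare each side.
- hook_zone (a point): Point on the face at x = 175 mm, y = 0: middle of the hooks' range. Each hook: stem 8 by 8 mm, standing 18 mm out of the face; at its end a lip 13 to 18 mm from the face points up the slope, tip 16 mm above the stem's middle. The clamp yields if pushed by 30 N. An ear seats on the stem, 4 mm above its middle, between face and lip; then carrier_grip is 36 mm down-slope of the stems.
- bin: Bystander: blue open bin with boards standing in it, 90 by 110 by 70 mm, loose; origin at the centre of its underside.
- flux: Bystander: white bottle, 44 mm across, 110 mm high, loose, standing; origin at the centre of its underside.
- driver: Bystander: screwdriver 180 mm long lying on the bench beyond the station; origin at the middle of its underside, x along it.
Things that resemble listed ones, but are neither listed nor needed, are in the scene too. Of the things that look like the part that bears carrier_grip, take the one that is farthest from the robot's base at the start.

How it is judged:
By the outcome, as a careful person would: the job done as asked, in the order asked, and still so for the second after the job is handed in, with the robot touching nothing.
It also fails if it takes over 48 s, if anything falls off the work surface, if the arm or the gripper's body presses on something with over 40 N, if the wrist force passes 120 N, or if a joint passes its speed limit or range.

## Working session

There is one attempt and no reset: what is moved stays moved. The work goes in short steps, Python scripts to look and compute and a tool call to move; the robot and the scene stay as the last step left them, time stands still between calls to the robot, and variables do not carry over. Pictures are saved under pics/ and viewed, at most 10 in all, crops included, and the job is handed in when it is done.

Besides the shell and the picture viewer there is one more tool, called after "Call:" as a command line: name --pt "numbers of a row" for each row, then --argument value for the rest. move_arm: Moves the arm, as the interface text tells. Its arguments: {"type":"object","properties":{"rows":{"type":"array"},"newtons":{"type":"number"}},"required":["rows"]}

```bash
mkdir -p pics; cat > h.py <<'E'
import numpy as np, cv2
from scipy.spatial.transform import Rotation as R
from plant import r, snapshot
def world(s):
    K=s["mtx"];d=s["depth"];v,u=np.mgrid[0:d.shape[0],0:d.shape[1]]
    p=np.stack([(u-K[0,2])/K[0,0]*d,-(v-K[1,2])/K[1,1]*d,-d],-1)
    return p@R.from_quat(s["orientation"]).as_matrix().T+np.array(s["eye"]) if len(s["orientation"])==4 else p@np.array(s["orientation"]).T+np.array(s["eye"])
def save(n,s): cv2.imwrite(f"pics/{n}.png",s["color"][:,:,::-1])
E
python3 - <<'E'
from h import *
np.set_printoptions(precision=4,suppress=True)
ims=[]
for n in("scene","side"):
    s=snapshot(n);np.savez(n,**{k:np.array(v) for k,v in s.items()});ims.append(s["color"][:,:,::-1]);print(n,s["eye"],s["orientation"],s["mtx"])
for n,i in zip(("scene","side"),ims): cv2.imwrite(f"pics/{n}.png",cv2.resize(i,None,fx=1.5,fy=1.5))
print(r.get_state())
E
```

```text
scene [0.9164 0.4916 0.7264] [0.1415 0.3733 0.8617 0.3133] [[347.5845   0.     254.5573]
 [  0.     347.5845 189.0584]
 [  0.       0.       1.    ]]
side [ 0.4512 -0.9165  0.752 ] [ 0.4491 -0.0142 -0.006   0.8933] [[351.5972   0.     250.9127]
 [  0.     351.5972 194.8053]
 [  0.       0.       1.    ]]
{'clock': 0.1, 'q': array([-1.2082,  0.6899, -0.1945,  1.5662,  0.1573,  0.9025, -0.2151]), 'qd': array([ 0.0008, -0.0021, -0.0019, -0.0025,  0.0003, -0.0004, -0.0007]), 'joint_torque': array([ -0.0026, -52.8508,  -1.2713, -15.3838,  -0.0525,   0.002 ,
         0.    ]), 'tool_pos': array([0.2018, 0.5912, 0.404 ]), 'eef_rot': array([ 0.1636,  0.9865, -0.0008, -0.0001]), 'contact_force': array([-0.3746,  0.2554,  0.435 ]), 'moment': array([-0.0243,  0.0056,  0.0129]), 'finger_force': 0.0, 'opening': 1.0012690265117465}
```

View pics/scene.png

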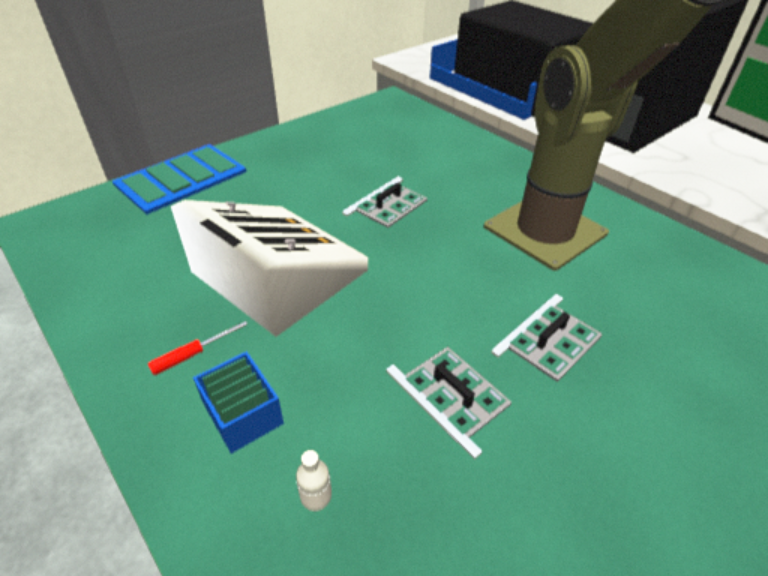

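View pics/side.png

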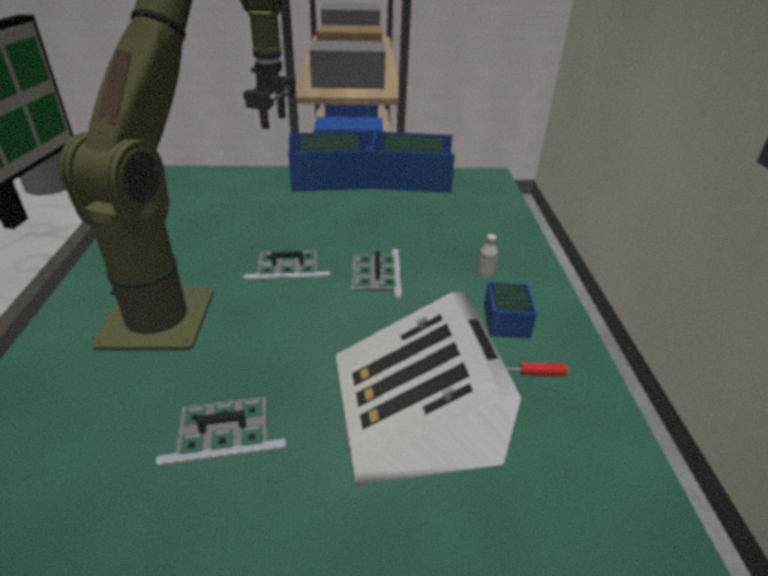

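The frames below are the 1.5x pictures. The lookalike carriers are at scene px (455,385), (555,330) and (388,192), which are side px (377,270), (287,260) and (220,420). Other items in the pictures:
- **Hooks:** scene (232,207) and (291,243).
- **Bin:** scene (238,400).
- **Bottle:** scene (314,480).
- **Screwdriver:** scene (195,350).

Next I measure the handle distances from the base, and the face.

```bash
python3 - <<'E'
from h import *
np.set_printoptions(precision=4,suppress=True)
S={n:dict(np.load(n+".npz")) for n in("scene","side")}
C={}
for n,s in S.items():
    W=world(s);s["W"]=W;C[n]=s
    good=s["depth"]>0
    for (u,v) in {"scene":[(455,385),(555,330),(388,192)],"side":[(377,270),(287,260),(220,420)]}[n]:
        u=int(u/1.5);v=int(v/1.5);m=np.zeros(good.shape,bool);m[v-35:v+36,u-48:u+49]=1
        col=s["color"].astype(int);mx=col.max(2);mn=col.min(2)
        h=m&good&(W[...,2]>.028)&(W[...,2]<.055)&(mx<75)
        b=m&good&(mn>170)&(W[...,2]<.03)
        for nm,k in(("handle",h),("bar",b)):
            P=W[k]
            if len(P)<8: print(n,u,v,nm,len(P));continue
            c,(w,l),a=cv2.minAreaRect((P[:,:2]*1000).astype(np.float32))
            box=cv2.boxPoints((c,(w,l),a));e=box[1]-box[0];f=box[2]-box[1];L=e if np.hypot(*e)>np.hypot(*f) else f
            print(n,(u,v),nm,len(P),"c",np.round(c,1),"size",np.round((w,l),1),"z",np.percentile(P[:,2],[5,50,95]),"yaw",np.degrees(np.arctan2(L[1],L[0]))%180,"dist",np.hypot(*c))
    # face
    col=s["color"];k=good&(W[...,2]>.045)&(W[...,2]<.165)&(col.min(2)>150)
    if n=="scene": k[:,:100]&=True; k[200:]=0; k[:,255:]=0
    else: k[:180]=0;k[:,:220]=0;k[:,350:]=0
    P=W[k]
    best=None;rng=np.random.default_rng(0)
    for _ in range(400):
        a=P[rng.choice(len(P),3,False)];nn=np.cross(a[1]-a[0],a[2]-a[0]);nn/=np.linalg.norm(nn)+1e-12
        if nn[2]<0:nn=-nn
        if abs(nn[2]-.866)>.06: continue
        q=np.abs((P-a[0])@nn)<.003
        if best is None or q.sum()>best.sum():best=q
    Q=P[best];c=Q.mean(0);nn=np.linalg.svd(Q-c,full_matrices=False)[2][2];nn*=np.sign(nn[2])
    print(n,"face n",nn,"c",c,len(Q),"up-slope yaw",np.degrees(np.arctan2(-nn[1],-nn[0])),"slope",np.degrees(np.arccos(nn[2])))
    y=np.cross(nn,-np.array([nn[0],nn[1],0]));y/=np.linalg.norm(y);x=np.cross(y,nn)
    # all points on plane + above
    d=(W-c)@nn;lx=(W-c)@x;ly=(W-c)@y
    on=good&(abs(d)<.003)&(abs(lx)<.2)&(abs(ly)<.2)&(W[...,2]>.033)&(W[...,2]<.166)
    F=np.c_[lx[on],ly[on]].astype(np.float32)
    print(" extents x",np.percentile(F[:,0],[.5,99.5]),"y",np.percentile(F[:,1],[.5,99.5]),"rect",cv2.minAreaRect(F*1000))
    hk=good&(d>.007)&(d<.03)&(abs(lx)<.14)&(abs(ly)<.15)&(W[...,2]>.06)
    nlab,lab=cv2.connectedComponents(hk.astype(np.uint8))
    for i in range(1,nlab):
        q=lab==i
        if q.sum()>5: print(" hook",q.sum(),np.argwhere(q).mean(0)[::-1],"lx",np.percentile(lx[q],[5,50,95]),"ly",ly[q].mean(),"d",np.percentile(d[q],[50,95]),W[q].mean(0))
E
```

```text
scene (303, 256) handle 206 c [494.1 182.3] size [78.8 14.6] z [0.0322 0.0409 0.0436] yaw 87.953094 dist 526.6251642357613
scene (303, 256) bar 1071 c [443.4 194.9] size [175.4 274.6] z [0.0055 0.0078 0.0103] yaw 159.12585 dist 484.3498682927727
scene (370, 220) handle 131 c [269.4 213.7] size [79.3 12.5] z [0.0325 0.0409 0.0431] yaw 3.5924647 dist 343.8285404955058
scene (370, 220) bar 734 c [294.2 213.9] size [286.6 120.4] z [0.0048 0.0075 0.0101] yaw 3.860855 dist 363.6959694285043
scene (258, 128) handle 77 c [ 313.3 -275. ] size [281.6  21.2] z [0.0303 0.0393 0.0425] yaw 17.465555 dist 416.86859711600397
scene (258, 128) bar 281 c [ 246.4 -307.4] size [296.5 127.7] z [-0.001   0.0066  0.0096] yaw 7.916924 dist 393.94473244078364
scene face n [-0.4934 -0.0631  0.8675] c [ 0.5614 -0.2506  0.1162] 1677 up-slope yaw 7.2836533648385995 slope 29.828835123901733
 extents x [-0.1609  0.1018] y [-0.1476  0.1229] rect ((-30.201873779296875, -14.02215576171875), (269.144287109375, 275.258056640625), 1.1718963384628296)
 hook 25 [153.44 136.44] lx [0.0156 0.0237 0.0345] ly -0.09937163063125
[... 418 characters left out ...]
0741333124
side 191 173 bar 0
side (146, 280) handle 218 c [ 210.4 -311.5] size [79.8 16.7] z [0.0305 0.0397 0.0431] yaw 10.5149355 dist 375.8595812915136
side 146 280 bar 0
side face n [-0.4935 -0.0742  0.8666] c [ 0.5542 -0.2962  0.1089] 3946 up-slope yaw 8.55361930602583 slope 29.93638060858849
 extents x [-0.1476  0.1138] y [-0.1063  0.1624] rect ((-15.153518676757812, 29.764503479003906), (269.2322998046875, 274.5323486328125), 0.07675577700138092)
 hook 30 [279.9667 213.5   ] lx [0.0284 0.0351 0.0453] ly 0.1150849704792065 d [0.0166 0.0195] [ 0.5602 -0.179   0.1406]
 hook 40 [297.825 261.025] lx [0.0281 0.0356 0.046 ] ly -0.060799104902578296 d [0.0171 0.0195] [ 0.5863 -0.3529  0.141 ]
```

Carrier A, at scene px (455,385), has its handle at (0.493, 0.181) and is 0.526 m from the base. The other two are at 0.34 m and 0.376 m, so A is the one to take. I'm moving above it for a close look.

Call:
move_arm --pt "0 0 0 -0.1 0.088" --pt "0 0 0 -0.1 0.088" --pt "0 0 0 -0.1 0.088" --pt "-0.02 -0.027 0.006 0 0.088" --pt "-0.02 -0.027 0.006 0 0.088" --pt "-0.02 -0.027 0.006 0 0.088" --pt "-0.02 -0.027 0.006 0 0.088" --pt "-0.02 -0.027 0.006 0 0.088" --pt "-0.02 -0.027 0.006 0 0.088" --pt "-0.02 -0.027 0.006 0 0.088"

```text
clock: 0.93
tool_pos: [0.3369, 0.397, 0.3623]
eef_rot: [0.014, 1.0, -0.0, -0.0]
contact_force: [1.1, -0.2, -0.3]
opening: 1.001
finger_force: 0.0
```

Call:
move_arm --pt "-0.02 -0.027 0.006 0 0.088" --pt "-0.02 -0.027 0.006 0 0.088" --pt "-0.02 -0.027 0.006 0 0.088" --pt "-0.02 -0.027 0.006 0 0.088" --pt "-0.02 -0.027 0.006 0 0.088" --pt "-0.02 -0.027 0.006 0 0.088" --pt "-0.02 -0.027 0.006 0 0.088" --pt "-0.02 -0.027 0.006 0 0.088" --pt "0 0 0 0 0.088" --pt "0 0 0 0 0.088"

```text
clock: 1.77
tool_pos: [0.4909, 0.1757, 0.314]
eef_rot: [0.017, 1.0, -0.001, -0.0]
contact_force: [-0.4, -0.3, 0.1]
opening: 1.0
finger_force: 0.0
```

```bash
cat > look.py <<'E'
from h import *
np.set_printoptions(precision=4,suppress=True)
s=snapshot("wrist");W=world(s);save("w1",s);g=s["depth"]>0;col=s["color"].astype(int)
st=r.get_state();print(st["tool_pos"],st["eef_rot"],st["contact_force"],st["clock"])
T=R.from_quat(st["eef_rot"]).as_matrix();print("tool y yaw",np.degrees(np.arctan2(T[1,1],T[0,1])))
near=np.hypot(W[...,0]-.493,W[...,1]-.181)<.16
for nm,k in(("handle",near&g&(W[...,2]>.036)&(W[...,2]<.055)&(col.max(2)<90)),("bar",near&g&(col.min(2)>150)&(W[...,2]<.03)&(W[...,0]>.52))):
    n,l,stt,_=cv2.connectedComponentsWithStats(k.astype(np.uint8))
    if n<2: print(nm,"none");continue
    q=l==1+np.argmax(stt[1:,4]);P=W[q]
    c,z,a=cv2.minAreaRect((P[:,:2]*1000).astype(np.float32));box=cv2.boxPoints((c,z,a));e=box[1]-box[0];f=box[2]-box[1];L=e if np.hypot(*e)>np.hypot(*f) else f
    c3=np.array([c[0]/1000,c[1]/1000,0]);print(nm,len(P),np.argwhere(q).mean(0)[::-1],c,z,np.median(P[:,2]),"yaw",np.degrees(np.arctan2(L[1],L[0]))%180,"tool dxy",T.T@(c3-st["tool_pos"]))
E
python3 look.py
```

```text
[0.4901 0.1777 0.3144] [ 0.0152  0.9999  0.0001 -0.0004] [0.6589 0.4829 0.2643] 1.8167
tool y yaw 88.25768337497132
handle 1843 [266.3966 184.6457] (492.3330383300781, 179.6957550048828) (79.52299499511719, 14.18211555480957) 0.040986771802005495 yaw 88.93054 tool dxy [-0.0024  0.002   0.3144]
bar 3600 [267.2481 222.4164] (533.3880615234375, 180.80865478515625) (213.04615783691406, 31.856483459472656) 0.00717301793371572 yaw 87.90513 tool dxy [-0.0434  0.0044  0.3143]
```

View pics/w1.png

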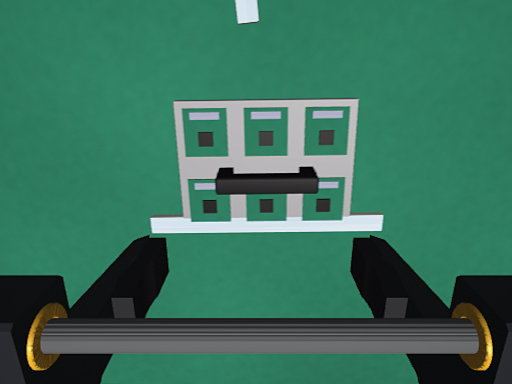

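The wrist view shows carrier A whole. The black handle is at px (266,185) and the white top bar at (267,222), on the far side (+x). Size and height match, and so does yaw, so I'm descending.

Call:
move_arm --pt "-0.002 0.002 0.015 0 0.088" --pt "0 0 0.02 0 0.088" --pt "0 0 0.02 0 0.088" --pt "0 0 0.02 0 0.088" --pt "0 0 0.01 0 0.088" --pt "0 0 0 0 0.088" --pt "0 0 0 0 0.088"

```text
clock: 2.4
tool_pos: [0.4916, 0.1812, 0.2298]
eef_rot: [0.013, 1.0, 0.0, -0.0]
contact_force: [-0.3, -0.2, 0.7]
opening: 0.997
finger_force: 0.0
```

```bash
sed -i 's/"w1"/"w2"/' look.py; python3 look.py
```

```text
[0.492  0.1809 0.2304] [0.0137 0.9999 0.0004 0.0003] [-1.5414 -0.6817 -0.0628] 2.45
tool y yaw 88.42516147643865
handle 3758 [258.1237 232.5726] (492.1668395996094, 179.46926879882812) (79.87853240966797, 14.181358337402344) 0.040950292408384714 yaw 88.52704 tool dxy [-0.0001 -0.0017  0.2304]
bar 3517 [260.4296 274.706 ] (536.0730590820312, 180.7513427734375) (133.92623901367188, 34.94655990600586) 0.007130249684405288 yaw 86.71746 tool dxy [-0.044   0.0008  0.2304]
```

View pics/w2.png

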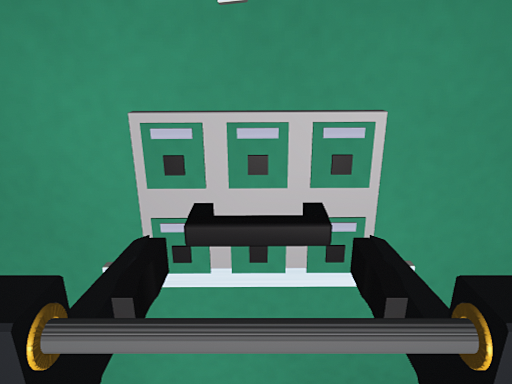

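The wrist view shows the handle centred between the fingers (258,232). I'm going down to grasp it.

Call:
move_arm --pt "0 -0.001 0.012 0 0.088" --pt "0 0 0.012 0 0.088" --pt "0 0 0.012 0 0.088" --pt "0 0 0.011 0 0.088" --pt "0 0 0 0 0.088" --pt "0 0 0 0 0.088"

```text
clock: 2.95
tool_pos: [0.4921, 0.1792, 0.183]
eef_rot: [0.014, 1.0, 0.0, 0.0]
contact_force: [1.1, -0.8, 0.1]
opening: 0.999
finger_force: 0.0
```

Call:
move_arm --newtons 20 --pt "0 0 0 0 0.07" --pt "0 0 0 0 0.07" --pt "0 0 0 0 0.07" --pt "0 0 0 0 0.07" --pt "0 0 0 0 0.07" --pt "0 0 0 0 0.07"

```text
clock: 3.45
tool_pos: [0.4923, 0.1793, 0.1835]
eef_rot: [0.014, 1.0, 0.001, 0.001]
contact_force: [0.2, 1.2, 5.7]
opening: 0.903
finger_force: 20.0
```

Call:
move_arm --pt "0 0 -0.005 0 0.07" --pt "0 0 -0.01 0 0.07" --pt "0 0 -0.01 0 0.07" --pt "0 0 -0.01 0 0.07" --pt "0 0 -0.01 0 0.07" --pt "0 0 0 0 0.07" --pt "0 0 0 0 0.07"

```text
clock: 4.03
tool_pos: [0.4923, 0.179, 0.2286]
eef_rot: [0.015, 1.0, 0.0, 0.001]
contact_force: [0.3, 0.5, -5.1]
opening: 0.906
finger_force: 20.0
```

```bash
sed -i 's/"w2"/"w3"/' look.py; python3 look.py; python3 - <<'E'
from h import *
s=snapshot("side");save("s3",s)
c=s["color"][130:330,120:370,::-1]
w=cv2.imread("pics/w3.png")
a=cv2.resize(c,(400,320));b=cv2.resize(w,(400,300));b=cv2.copyMakeBorder(b,0,20,0,0,0)
cv2.imwrite("pics/m3.png",np.hstack([a,b]))
E
```

```text
[0.4921 0.1789 0.228 ] [0.0145 0.9999 0.0002 0.0003] [-0.6455  0.1889 -5.1062] 4.0833
tool y yaw 88.33733449855445
handle 634 [258.7098 119.4385] (430.7611083984375, 179.74549865722656) (147.97293090820312, 0.5684385299682617) 0.04876313111366708 yaw 88.62002 tool dxy [ 0.0615 -0.001   0.228 ]
bar none
```

View pics/m3.png

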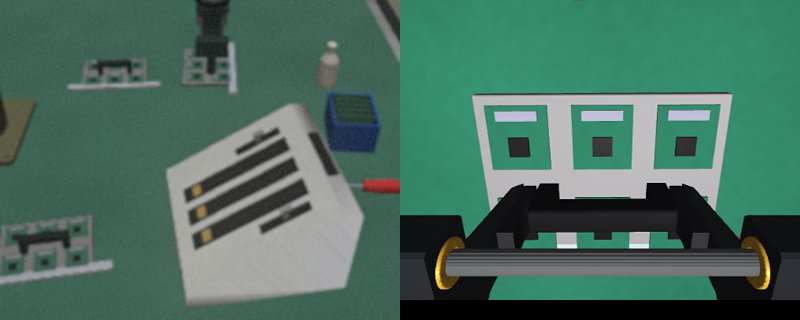

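The carrier is lifted: 5.1 N, level, with both pads on the handle ends. That grip lets it pivot about its y axis when it meets the slope. I'm raising it, turning it and carrying it to a point above the face.

Call:
move_arm --pt "0 0 -0.012 0 0.07" --pt "0 0 -0.024 0 0.07" --pt "0 0 -0.03 0 0.07" --pt "0 0 -0.03 0 0.07" --pt "0 0 -0.03 0 0.07" --pt "0 0 -0.018 -0.035 0.07" --pt "0 0 -0.008 -0.07 0.07" --pt "0 0 0 -0.07 0.07" --pt "0.001 -0.008 0 0 0.07" --pt "0.001 -0.016 0 0 0.07"

```text
clock: 4.97
tool_pos: [0.4928, 0.1561, 0.3792]
eef_rot: [-0.074, 0.997, 0.001, -0.001]
contact_force: [0.3, -0.6, -5.2]
opening: 0.906
finger_force: 20.0
```

Call:
move_arm --pt "0.002 -0.025 0 0 0.07" --pt "0.002 -0.025 0 0 0.07" --pt "0.002 -0.025 0 0 0.07" --pt "0.002 -0.025 0 0 0.07" --pt "0.002 -0.025 0 0 0.07" --pt "0.002 -0.025 0 0 0.07" --pt "0.002 -0.025 0 0 0.07" --pt "0.002 -0.025 0 0 0.07" --pt "0.002 -0.025 0 0 0.07" --pt "0.002 -0.025 0 0 0.07"

```text
clock: 5.8
tool_pos: [0.5092, -0.0973, 0.3785]
eef_rot: [-0.072, 0.997, 0.0, -0.002]
contact_force: [0.5, -1.0, -4.1]
opening: 0.904
finger_force: 20.0
```

Call:
move_arm --pt "0.002 -0.025 0 0 0.07" --pt "0.002 -0.025 0 0 0.07" --pt "0.002 -0.025 0 0 0.07" --pt "0.002 -0.025 0 0 0.07" --pt "0.002 -0.025 0 0 0.07" --pt "0 -0.02 0 0 0.07" --pt "0 -0.014 0 0 0.07" --pt "0 -0.007 0 0 0.07" --pt "0 0 0 0 0.07" --pt "0 0 0 0 0.07"

```text
clock: 6.63
tool_pos: [0.5244, -0.2599, 0.3792]
eef_rot: [-0.073, 0.997, 0.001, -0.0]
contact_force: [0.6, 0.7, -4.2]
opening: 0.904
finger_force: 20.0
```

```bash
cat > l4.py <<'E'
import sys
from h import *
np.set_printoptions(precision=4,suppress=True)
st=r.get_state();T=R.from_quat(st["eef_rot"]).as_matrix();p=st["tool_pos"]
print(p,"yaw y",np.degrees(np.arctan2(T[1,1],T[0,1])),st["q"],st["contact_force"],st["clock"])
P=p-[0,0,.147];a=np.radians(8.4);e=P[:2]@[np.cos(a),np.sin(a)];f=P[:2]@[-np.sin(a),np.cos(a)]
A=np.array([[.866,-.5],[.5,.866]]);print("x,d",np.linalg.solve(A,[e-.5187+.1624*.866,P[2]-.035]),"f",f)
a=[cv2.resize(snapshot("side")["color"][170:330,200:360,::-1],(400,400)),cv2.resize(snapshot("scene")["color"][80:240,90:250,::-1],(400,400))]
cv2.imwrite(f"pics/{sys.argv[1]}.png",np.hstack(a))
E
python3 l4.py m4
```

```text
[ 0.5244 -0.2599  0.3792] yaw y 98.40243221436613 [ 0.6662  0.7017 -0.4952  1.7065  0.4216  0.8428  1.702 ] [ 0.5502  0.6706 -4.2472] 6.6333
x,d [0.1876 0.1194] f -0.33371563873728616
```

View pics/m4.png

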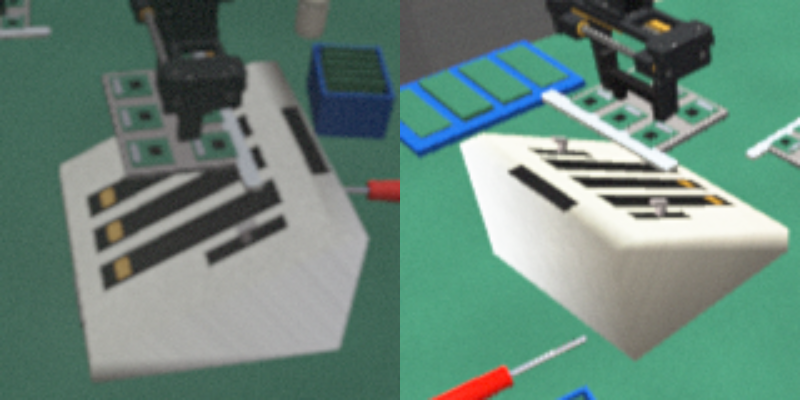

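The carrier is above the face, bar upslope, about 10 mm too far to +y. I'm shifting it and coming closer, then checking the bar against the hooks in the same camera.

Call:
move_arm --pt "0 -0.005 0 0 0.07" --pt "-0.005 -0.005 0.009 0 0.07" --pt "-0.006 0 0.01 0 0.07" --pt "-0.006 0 0.01 0 0.07" --pt "-0.005 0 0.009 0 0.07" --pt "0 0 0 0 0.07" --pt "0 0 0 0 0.07"

```text
clock: 7.32
tool_pos: [0.5479, -0.267, 0.3404]
eef_rot: [-0.074, 0.997, 0.001, -0.001]
contact_force: [-0.1, -1.1, -4.5]
opening: 0.904
finger_force: 20.0
```

```bash
cat > bar.py <<'E'
from h import *
np.set_printoptions(precision=4,suppress=True)
a=np.radians(8.4);M=np.array([[np.cos(a),np.sin(a),0],[-np.sin(a),np.cos(a),0],[0,0,1]])
for n in("scene","side"):
    s=snapshot(n);W=world(s)@M.T;g=s["depth"]>0
    e,f,z=W[...,0],W[...,1],W[...,2]
    pl=z-(.1162+(e-.5187)*.5774)   # vertical height over face
    k=g&(s["color"].min(2)>120)&(pl>.006)&(pl<.09)&(e>.44)&(e<.62)&(f<-.2)&(f>-.48)
    nl,l,stt,_=cv2.connectedComponentsWithStats(k.astype(np.uint8))
    for i in np.argsort(-stt[1:,4])[:3]+1:
        P=W[l==i]
        if len(P)<20: continue
        c,sz,an=cv2.minAreaRect((P[:,:2]*1000).astype(np.float32))
        print(n,len(P),"e,f",np.round(c,1),np.round(sz,1),round(an,1),"f range",np.percentile(P[:,1],[1,99]),"e",np.percentile(P[:,0],[1,99]),"z",np.percentile(P[:,2],[5,50,95]))
E
python3 l4.py m5; python3 bar.py
```

```text
[ 0.5479 -0.267   0.3404] yaw y 98.44335013472758 [ 0.6378  0.7792 -0.4681  1.6666  0.453   0.808   1.6856] [-0.0736 -1.0967 -4.4943] 7.3167
x,d [0.1874 0.0747] f -0.3441437152456018
scene 708 e,f [ 535.  -348.4] [119.7 202.1] 19.4 f range [-0.4429 -0.2385] e [0.4569 0.5597] z [0.16   0.1656 0.1681]
scene 28 e,f [ 460.8 -307.2] [44.4 21.1] 79.4 f range [-0.3272 -0.2847] e [0.447  0.4689] z [0.1643 0.1657 0.1684]
side 178 e,f [ 548.3 -403. ] [19.7 99.6] 0.5 f range [-0.451  -0.3538] e [0.5407 0.5579] z [0.1643 0.1658 0.1673]
side 51 e,f [ 496.6 -403.5] [18.  33.5] 8.7 f range [-0.4194 -0.3899] e [0.4897 0.5062] z [0.1647 0.1661 0.1682]
side 24 e,f [ 529.2 -433.5] [ 9.9 18.2] 75.9 f range [-0.4381 -0.4285] e [0.5199 0.5383] z [0.138  0.1433 0.1471]
```

View pics/m5.png

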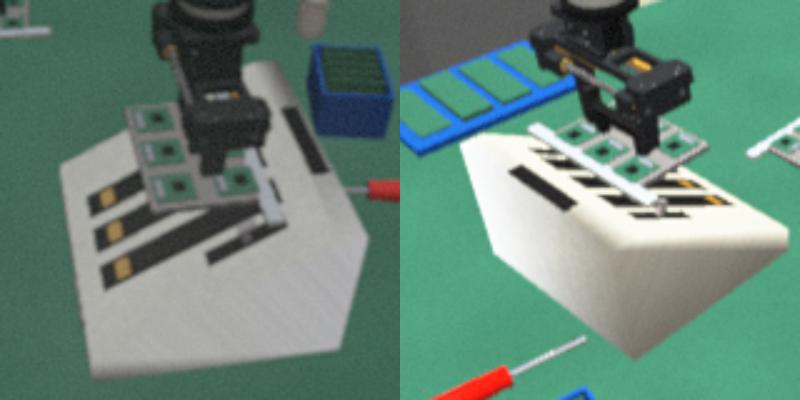

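In each camera the bar centre matches the hook centre (scene -0.341 and -0.342, side -0.347 and -0.347). The bar is level and just upslope of the lips. I'm going down along the normal to touch the face.

Call:
move_arm --newtons 14 --pt "-0.003 0 0.005 0 0.07" --pt "-0.0025 0 0.0045 0 0.07" --pt "-0.001 0 0.002 0 0.07" --pt "-0.001 0 0.0015 0 0.07" --pt "0 0 0 0 0.07" --pt "0 0 0 0 0.07"

```text
clock: 8.02
tool_pos: [0.5552, -0.2665, 0.3286]
eef_rot: [-0.073, 0.997, 0.0, -0.0]
contact_force: [-0.2, 1.3, -5.5]
opening: 0.905
finger_force: 14.0
```

Call:
move_arm --pt "0.001 0 0.003 0 0.07" --pt "0.001 0 0.003 0 0.07" --pt "0 0 0 0 0.07" --pt "0 0 0 0 0.07"

```text
clock: 8.35
tool_pos: [0.5528, -0.267, 0.3225]
eef_rot: [-0.073, 0.997, 0.0, -0.0]
contact_force: [-0.2, -0.0, -5.0]
opening: 0.903
finger_force: 14.0
```

```bash
python3 l4.py m6; python3 bar.py
```

```text
[ 0.5528 -0.267   0.3225] yaw y 98.36042499448442 [ 0.6256  0.8067 -0.4542  1.6673  0.4684  0.7788  1.6706] [-0.2371 -0.0106 -4.965 ] 8.35
x,d [0.1826 0.0568] f -0.3448928151642527
scene 714 e,f [ 508.2 -343.9] [118.8 211.2] 0.6 f range [-0.4418 -0.2404] e [0.4504 0.5666] z [0.1408 0.1492 0.1528]
side 175 e,f [ 554.2 -407.8] [28.9 89.4] 6.9 f range [-0.4508 -0.3631] e [0.5383 0.5649] z [0.1489 0.1513 0.1532]
side 41 e,f [ 503.5 -403.1] [33.5 14.3] 89.2 f range [-0.4198 -0.3871] e [0.4963 0.5106] z [0.1442 0.1463 0.1474]
side 24 e,f [ 529.3 -432.7] [ 9.6 17.9] 72.1 f range [-0.4381 -0.4292] e [0.5197 0.538 ] z [0.1386 0.1427 0.1473]
```

Call:
move_arm --pt "0.001 0 0.0035 0 0.07" --pt "0.001 0 0.0035 0 0.07" --pt "0.001 0 0.0035 0 0.07" --pt "0 0 0.0025 0 0.07" --pt "0 0 0 0 0.07" --pt "0 0 0 0 0.07"

```text
clock: 9.05
tool_pos: [0.5501, -0.2672, 0.3093]
eef_rot: [-0.073, 0.997, 0.0, -0.0]
contact_force: [-0.5, -0.0, -3.9]
opening: 0.912
finger_force: 14.0
```

Call:
move_arm --pt "0 0 0.003 0 0.07" --pt "0 0 0.003 0 0.07" --pt "0 0 0.002 0 0.07" --pt "0 0 0 0 0.07" --pt "0 0 0 0 0.07"

```text
clock: 9.47
tool_pos: [0.5502, -0.2672, 0.3014]
eef_rot: [-0.073, 0.997, 0.0, -0.0]
contact_force: [-0.5, -0.4, -4.4]
opening: 0.906
finger_force: 14.0
```

```bash
python3 l4.py m7; python3 bar.py
```

```text
[ 0.5502 -0.2672  0.3014] yaw y 98.37710353273152 [ 0.6195  0.8317 -0.4383  1.6888  0.4882  0.7322  1.6545] [-0.5407 -0.3772 -4.4257] 9.4667
x,d [0.1699 0.0398] f -0.34474212510702673
scene 493 e,f [ 513.2 -343.8] [107.8 207.9] 1.0 f range [-0.4425 -0.2398] e [0.4611 0.5656] z [0.1071 0.1436 0.1515]
side 141 e,f [ 556.8 -416.1] [70.1 14.8] 89.9 f range [-0.4508 -0.382 ] e [0.5498 0.5641] z [0.1454 0.1488 0.1518]
```

View pics/m7.png

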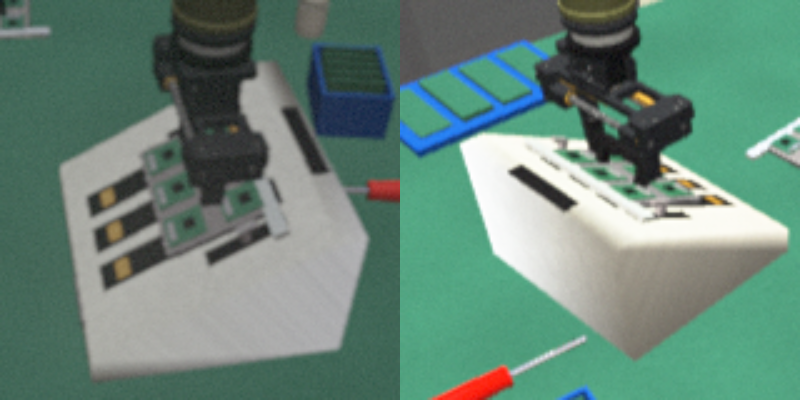

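The carrier pivots with the slope as intended, the bar still upslope of the lips. Now the last few millimetres to lie flat.

Call:
move_arm --pt "0 0 0.002 0 0.07" --pt "0 0 0.002 0 0.07" --pt "0 0 0 0 0.07" --pt "0 0 0 0 0.07"

```text
clock: 10.0
tool_pos: [0.5501, -0.2673, 0.2976]
eef_rot: [-0.073, 0.997, 0.0, -0.0]
contact_force: [-1.2, -0.9, -4.0]
opening: 0.904
finger_force: 14.0
```

Call:
move_arm --pt "0 0 0.001 0 0.07" --pt "0 0 0 0 0.07" --pt "0 0 0 0 0.07"

```text
clock: 10.25
tool_pos: [0.5499, -0.2674, 0.2971]
eef_rot: [-0.073, 0.997, -0.0, -0.0]
contact_force: [-3.4, -0.1, 3.8]
opening: 0.905
finger_force: 14.0
```

```bash
python3 l4.py m8; python3 bar.py
```

```text
[ 0.5499 -0.2674  0.2971] yaw y 98.37205629972807 [ 0.6176  0.8372 -0.4343  1.692   0.4926  0.7238  1.6508] [-3.3939 -0.0662  3.7572] 10.25
x,d [0.1674 0.0363] f -0.3448283231268697
scene 419 e,f [ 513.7 -343.9] [105.2 210.2] 0.5 f range [-0.4448 -0.2398] e [0.4655 0.5649] z [0.1025 0.1439 0.1507]
scene 26 e,f [ 530.1 -430.6] [18.3  9.6] 5.5 f range [-0.4358 -0.4259] e [0.5211 0.5393] z [0.1317 0.1404 0.1471]
scene 22 e,f [ 515.8 -403.4] [38.1 15. ] 68.5 f range [-0.418  -0.3862] e [0.5038 0.5255] z [0.1192 0.1282 0.1387]
side 138 e,f [ 555.1 -414.6] [15.5 73. ] 1.3 f range [-0.4506 -0.3841] e [0.5485 0.5623] z [0.1435 0.1478 0.1511]
```

It lies flat: the normal force jumped by about 8 N. Now I slide it down the face gently, expecting the hooks after about 25 mm.

Call:
move_arm --pt "0.0013 0 0.0007 0 0.07" --pt "0.0017 0 0.001 0 0.07" --pt "0.0017 0 0.001 0 0.07" --pt "0.0017 0 0.001 0 0.07" --pt "0 0 0 0 0.07"

```text
clock: 10.87
tool_pos: [0.5433, -0.2686, 0.2933]
eef_rot: [-0.073, 0.997, -0.0, -0.0]
contact_force: [-5.3, -0.6, 5.4]
opening: 0.909
finger_force: 14.0
```

Call:
move_arm --pt "0.0017 0 0.001 0 0.07" --pt "0.0017 0 0.001 0 0.07" --pt "0.0017 0 0.001 0 0.07" --pt "0.0017 0 0.001 0 0.07" --pt "0 0 0 0 0.07" --pt "0 0 0 0 0.07"

```text
clock: 11.37
tool_pos: [0.5367, -0.2696, 0.2894]
eef_rot: [-0.073, 0.997, -0.0, -0.001]
contact_force: [-5.4, -1.4, 6.0]
opening: 0.906
finger_force: 14.0
```

```bash
python3 l4.py m9; python3 bar.py
```

```text
[ 0.5367 -0.2696  0.2894] yaw y 98.36064433305218 [ 0.6271  0.8361 -0.4251  1.7309  0.5058  0.6865  1.6441] [-5.4475 -1.3533  6.0387] 11.3667
x,d [0.1519 0.0362] f -0.34506950183551693
scene 416 e,f [ 501.9 -345.1] [104.  212.6] 1.1 f range [-0.4406 -0.2393] e [0.4564 0.552 ] z [0.1014 0.1373 0.1438]
scene 23 e,f [ 502.9 -405.7] [37.  18.5] 71.1 f range [-0.4198 -0.3882] e [0.4889 0.5105] z [0.1094 0.1197 0.1309]
side 149 e,f [ 535.8 -414.3] [76.7 28.3] 89.6 f range [-0.451  -0.3811] e [0.5228 0.5496] z [0.1362 0.1408 0.1447]
side 22 e,f [ 464.5 -273.8] [39.4 10.8] 17.0 f range [-0.284  -0.2698] e [0.4465 0.4844] z [0.0848 0.0939 0.1048]
```

Call:
move_arm --pt "0.0013 0 0.0004 0 0.07" --pt "0.0013 0 0.0007 0 0.07" --pt "0.0013 0 0.0008 0 0.07" --pt "0 0 0 0 0.07" --pt "0 0 0 0 0.07"

```text
clock: 11.98
tool_pos: [0.5332, -0.27, 0.2875]
eef_rot: [-0.073, 0.997, -0.0, 0.0]
contact_force: [-4.5, -0.9, 5.8]
opening: 0.902
finger_force: 14.0
```

Call:
move_arm --pt "0.0009 0 0.0005 0 0.07" --pt "0.0009 0 0.0005 0 0.07" --pt "0 0 0 0 0.07" --pt "0 0 0 0 0.07"

```text
clock: 12.32
tool_pos: [0.5326, -0.2699, 0.2874]
eef_rot: [-0.073, 0.997, -0.0, 0.002]
contact_force: [-3.5, 0.1, 8.6]
opening: 0.908
finger_force: 14.0
```

Call:
move_arm --pt "0.0009 0 0.0005 0 0.07" --pt "0.0009 0 0.0005 0 0.07" --pt "0 0 0 0 0.07" --pt "0 0 0 0 0.07"

```text
clock: 12.65
tool_pos: [0.532, -0.27, 0.2874]
eef_rot: [-0.073, 0.997, -0.001, 0.004]
contact_force: [-1.4, 0.8, 12.0]
opening: 0.906
finger_force: 14.0
```

```bash
python3 l4.py m10
```

```text
[ 0.532  -0.27    0.2874] yaw y 98.36391328258549 [ 0.6317  0.8335 -0.4227  1.7484  0.5124  0.6634  1.6399] [-1.3708  0.8076 12.0218] 12.65
x,d [0.1469 0.0369] f -0.3447728905292282
```

View pics/m10.png

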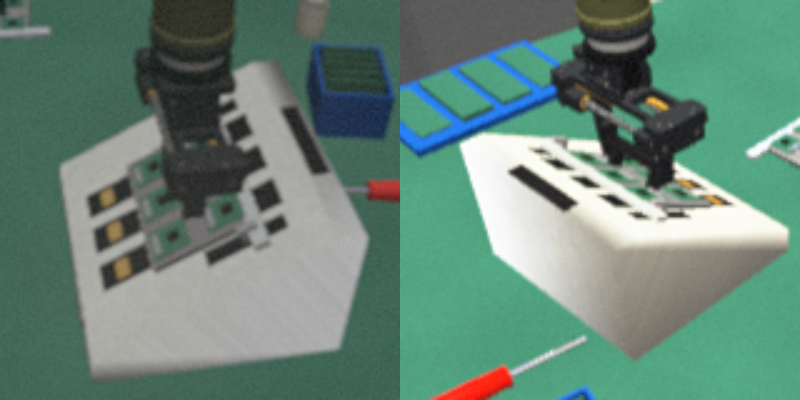

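```bash
python3 - <<'E'
from h import *
print(r.get_state()["moment"])
Z=lambda n,b:cv2.resize(snapshot(n)["color"][b[0]:b[1],b[2]:b[3],::-1],(400,400),interpolation=cv2.INTER_CUBIC)
a=Z("scene",(125,185,145,205));b=Z("side",(235,295,270,330))
cv2.imwrite("pics/z.png",np.hstack([a,b]))
E
python3 bar.py
```

```text
[ 0.30752358  0.28425186 -0.12279677]
scene 406 e,f [ 496.6 -341. ] [208.  104.1] 89.5 f range [-0.4404 -0.2408] e [0.4534 0.5478] z [0.1002 0.1352 0.1433]
scene 24 e,f [ 500.5 -407.1] [41.8 21.9] 69.6 f range [-0.422  -0.3868] e [0.4842 0.5098] z [0.1079 0.1173 0.1299]
side 142 e,f [ 534.6 -413.9] [75.3 24.5] 88.2 f range [-0.4511 -0.3799] e [0.5229 0.5465] z [0.1347 0.1389 0.1451]
side 20 e,f [ 460.4 -274. ] [37.4  8.9] 6.9 f range [-0.2806 -0.2707] e [0.4427 0.4788] z [0.0826 0.0926 0.1027]
```

View pics/z.png

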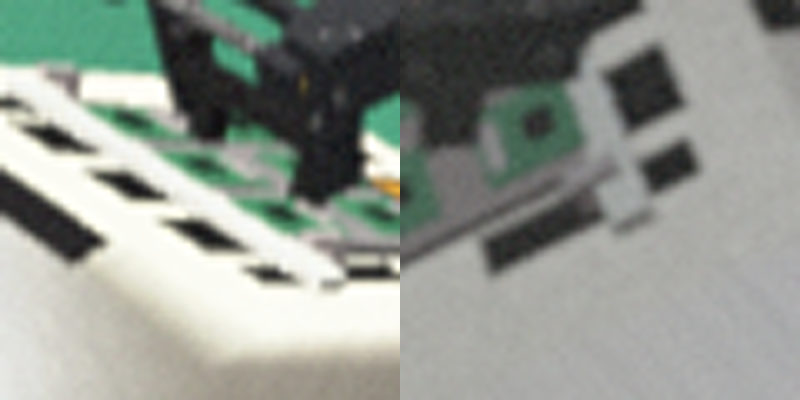

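The zoomed view shows the ear behind the hook lip in the side crop at (610,165), and the bar flat on the face in the scene crop. Bar top edge is 8 mm beyond the lip tip, which is the seated geometry. The moment shows the hook load is a bit one-sided, so I'm easing the normal load and trimming the yaw slightly.

Call:
move_arm --pt "0.0002 0 -0.0004 0.003 0.07" --pt "0.0003 0 0 0.003 0.07" --pt "0 0 0 0 0.07" --pt "0 0 0 0 0.07"

```text
clock: 13.28
tool_pos: [0.5319, -0.2699, 0.2874]
eef_rot: [-0.071, 0.997, -0.001, 0.004]
contact_force: [1.0, 0.3, 8.9]
opening: 0.909
finger_force: 14.0
```

```bash
cat > f.py <<'E'
from h import *
s=r.get_state();F=np.array(s["contact_force"]);M=np.array(s["moment"]);T=R.from_quat(s["eef_rot"]).as_matrix()
a=np.radians(8.4);e=np.array([np.cos(a),np.sin(a),0]);n=-.5*e+[0,0,.866];u=.866*e+[0,0,.5]
Mp=M-np.cross(T[:,2]*.147,F);print(F,M,"slope",F@u,"normal",F@n,"M_n at grip",Mp@n,"M_u",Mp@u,"yaw",np.degrees(np.arctan2(T[1,1],T[0,1])),s["tool_pos"],s["clock"])
E
python3 f.py
```

```text
[0.99120856 0.29605376 8.94178278] [ 0.32134509 -0.05388832  0.55928436] slope 5.357522651572489 normal 7.23167207016748 M_n at grip 0.3384933058814152 M_u 0.5312956319384854 yaw 98.184944050757 [ 0.53187699 -0.26986848  0.2873576 ] 13.2833
```

Call:
move_arm --pt "0 0 0 -0.0025 0.07" --pt "0 0 0 0 0.07" --pt "0 0 0 0 0.07"

```text
clock: 13.53
tool_pos: [0.5319, -0.2699, 0.2874]
eef_rot: [-0.072, 0.997, -0.001, 0.004]
contact_force: [0.8, 0.1, 8.4]
opening: 0.905
finger_force: 14.0
```

```bash
python3 f.py
```

```text
[0.80010109 0.06696285 8.37298644] [ 0.2335309  -0.04566063  0.1476082 ] slope 4.880419029091752 normal 6.850356251641638 M_n at grip 0.010697025703389982 M_u 0.27637666172316455 yaw 98.2561092496446 [ 0.53186249 -0.26992929  0.28736356] 13.5333
```

The hook load is now balanced, with the moment about the normal near 0 and about 7 N on the hooks. I'm easing the grip and releasing.

Call:
move_arm --newtons 5 --pt "0 0 0 0 0.07" --pt "0 0 0 0 0.07" --pt "0 0 0 0 0.082" --pt "0 0 0 0 0.084" --pt "0 0 0 0 0.086" --pt "0 0 0 0 0.088" --pt "0 0 0 0 0.088" --pt "0 0 0 0 0.088" --pt "0 0 0 0 0.088"

```text
clock: 14.28
tool_pos: [0.5292, -0.2703, 0.2854]
eef_rot: [-0.071, 0.997, 0.0, -0.0]
contact_force: [0.5, -0.4, -0.6]
opening: 0.999
finger_force: 0.0
```

```bash
python3 f.py; python3 bar.py
```

```text
[ 0.50343079 -0.38084077 -0.64769978] [0.02850158 0.01097573 0.0067277 ] slope 0.05926486060803493 normal -0.782105898547354 M_n at grip -0.04217243181547851 M_u 0.08651676396091633 yaw 98.17618615060601 [ 0.52920236 -0.2703424   0.28535179] 14.2833
scene 408 e,f [ 497.6 -342.3] [102.3 204.9] 0.4 f range [-0.4418 -0.24  ] e [0.4533 0.5481] z [0.0997 0.1354 0.1433]
scene 22 e,f [ 496.9 -403.3] [25.3 31.4] 3.1 f range [-0.4189 -0.3871] e [0.4849 0.5098] z [0.1067 0.1131 0.1226]
side 153 e,f [ 534.4 -410.9] [80.9 24.7] 88.6 f range [-0.4507 -0.3743] e [0.5225 0.5459] z [0.1342 0.139  0.144 ]
side 33 e,f [ 542.4 -293.7] [51.4  7.4] 89.1 f range [-0.3187 -0.2683] e [0.539  0.5461] z [0.1373 0.1398 0.1414]
side 21 e,f [ 458.1 -273.5] [36.5 13.5] 24.0 f range [-0.2861 -0.2705] e [0.4432 0.4764] z [0.0822 0.0904 0.1008]
```

The carrier stayed put, with no contact left. I'm retracting straight up.

Call:
move_arm --pt "0 0 -0.004 0 0.088" --pt "0 0 -0.006 0 0.088" --pt "0 0 -0.01 0 0.088" --pt "0 0 -0.015 0 0.088" --pt "0 0 -0.02 0 0.088" --pt "0 0 -0.02 0 0.088" --pt "0 0 -0.02 0 0.088" --pt "0 0 -0.02 0 0.088" --pt "0 0 -0.01 0 0.088" --pt "0 0 0 0 0.088"

```text
clock: 15.22
tool_pos: [0.5299, -0.2704, 0.4136]
eef_rot: [-0.071, 0.997, -0.001, 0.003]
contact_force: [0.6, 0.7, -0.4]
opening: 0.995
finger_force: 0.0
```

```bash
python3 f.py; python3 bar.py
```

```text
[ 0.5913737   0.71866651 -0.37779002] [0.00413168 0.02321814 0.02269117] slope 0.4086576467446002 normal -0.6721734697283221 M_n at grip 0.061262417153456504 M_u -0.06217885895653551 yaw 98.16303096966747 [ 0.52991186 -0.27039066  0.41355029] 15.2167
scene 432 e,f [ 497.1 -340.9] [205.  104.7] 89.6 f range [-0.4392 -0.2399] e [0.4497 0.5482] z [0.0935 0.1351 0.1429]
scene 21 e,f [ 496.1 -402.9] [27.6 29.4] 9.7 f range [-0.4186 -0.3867] e [0.484  0.5106] z [0.1062 0.1136 0.1222]
side 304 e,f [ 534.3 -354.9] [191.6  24.3] 89.9 f range [-0.45   -0.2638] e [0.524 0.546] z [0.1345 0.1386 0.1427]
side 24 e,f [ 461.2 -285.7] [34.1 39.7] 76.2 f range [-0.3021 -0.2688] e [0.4429 0.4814] z [0.0825 0.0922 0.1061]
```

The bar is unmoved and square to the hooks, and the arm is clear, so I'm handing in the job.

```bash
python3 -c "
from plant import r
print(r.finish_job())"
```

```text
the job is handed in; nothing more can be done
None
```

The carrier farthest from the base now hangs on both hooks with its back flat on the face. The arm is clear, and I handed the job in at about 15 s; no verdict came back. The bin, bottle and screwdriver were never approached.

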